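# Snap the washed platter back onto the portion scale

## Task

The portion scale's white platter has been washed and lies on the drying mat. Put it back on the scale: set its four corner holes over the four blue snap studs and press it down evenly, keeping it level rather than driving one side down first, until all four studs have clicked through and the platter sits flush on all four shoulders. The scale takes 2 kg at most, so never push it past that; leave the other kitchen things where they are and let go of the platter at the end.

Things in the scene. Friction and masses are not known exactly. Their poses are not given: they have to be found in the camera images.
- cradle (a point): Grasp point of the loose white plastic platter (plate 180 x 160 x 4 mm, 0.3 kg, lying flat): on its centre, midway between two upright ribs on its top, 18 mm above the top face, 22 mm above the underside; z up. Ribs: 92 mm long (platter x), 6 mm thick, outer faces 50 mm apart (platter y), 26 mm high (38 at the ends). Grasp both from outside, from above, fingers closing along y.
- hole0 (a point): Centre of a round 14 mm through-hole of the platter (18 mm square in the lower half of the plate), at the plate's underside; the four holes lie at x = +-70, y = +-60 mm from the platter's centre (platter axes), this one at +70, +60. The platter may go on the scale either way round (half a turn).
- hole1 (a point): The same for the platter's hole at x = +70, y = -60 mm, at the plate's underside.
- hole2 (a point): The same for the platter's hole at x = -70, y = +60 mm, at the plate's underside.
- hole3 (a point): The same for the platter's hole at x = -70, y = -60 mm, at the plate's underside.
- seat (a point): Middle of the scale's load platform at the height of the studs' shoulders, z up: the platter's underside belongs here. Four blue nylon studs stand at x = +-70, y = +-60 mm in this point's axes (the platter's long side goes along x). The scale's spring carries the platform: it sinks 1 mm per 2.5 N and comes back, so it gives way under the press.
- stud0 (a point): Axis of the stud at x = +70, y = +60 mm of the platform, at its shoulder (26 mm wide). Its springy two-winged head above is 18 mm wide along x, wider than the hole, the tip 18 mm above the shoulder. Laid on the heads, the plate rests some 9 mm above the shoulders; pressed on, the wings give and spring out above the plate 1 to 2 mm before the end: a click. Load on the scale for that: 3 to 4 N per stud, 12 to 16 N for all four.
- platform (a joint): How far the scale's platform has sunk under load, in m: 0 when empty, 0.0078 at the full 2 kg (19.6 N, the platter's own 3 N included); overloaded beyond that. The dial's red pointer on the +x side of the scale shows the same.
- scale: Steel dial portion scale, body 156 x 180 x 118 mm, fixed to the shelf; origin at the middle of its underside. Its dial looks along its +x axis. The carrier with the studs stands on top of it; nothing else is above it.
- mat: Grey ribbed drying mat 240 x 220 x 10 mm, fixed, on which the platter lies; origin at the middle of its underside.
- scoop: Aluminium flat-bottomed scoop, 200 mm long, 45 mm high; leave it. Origin under the middle of its trough.
- colander: Yellow plastic colander, 210 mm across, 95 mm high; leave it. Origin under its middle.
- saucepan: Lidded aluminium saucepan, 182 mm across, 133 mm high, black handle; leave it. Origin under its middle.
- comal: Dark steel comal (griddle), 260 mm across, 14 mm high; leave it. Origin under its middle.
- pin_mid (a point): Middle of the wooden rolling pin, 444 mm long, 48 mm thick; leave it.
- canister: Clear plastic canister with a bright blue push-button pour top, 98 mm across, 193 mm high; leave it. Origin under its middle.

How it is judged:
By the outcome, as a careful person would: the job done as asked, in the order asked, and still so for the second after the job is handed in, with the robot touching nothing.
It also fails if it takes over 45 s, if anything falls off the work surface, if the arm or the gripper's body presses on something with over 40 N, if the wrist force passes 120 N, or if a joint passes its speed limit or range.

## Robot

A 6-joint arm with a two-finger parallel gripper is mounted at the origin on the work surface. World frame = base frame: x ahead of the robot, y to its left, z up, the work surface at z = 0. Lengths are in m, angles in rad, forces in N, time in s.
With the tool pointing down it reaches from about 0.375 to 0.9 m from the base axis. Payload 3.1 kg.
Tool frame: the origin (TCP) lies on the centre line of the jaws, within the pads' length; the fingertips stand 22 mm ahead of it and the grasp point (between the pads) lies 3 mm ahead of it (r.tips_ahead is the distance from the TCP to the fingertips, in m); z points along the fingers, y is the line along which they close (so a half turn about z gives the same grasp; the last joint's range is limited). The gripper opens to 85 mm and grips with 20 to 120 N. Pads are 22 mm wide; open, the fingers measure 114 mm over their backs; the gripper's body (76 mm by 85 mm) begins 54 mm behind the grasp point. The pads swing forward as they close: fully open they stand 13 mm farther back than shut.
Start: joints at [-1.431, 0.527, 1.433, -0, 1.181, -0.178], TCP at [0.195, -0.594, 0.253] pointing down, gripper open.
Joint ranges: [-3.08, 3.08], [-0.75, 2.2], [0.22, 2.44], [-1.43, 4.57], [0, 2.65], [-2.85, 2.85]. Speed limits (rad/s): [2.79, 2.79, 3.14, 3.14, 3.14, 3.14].

## Interface

Orientations are given as a unit quaternion [x, y, z, w].
In Python, from rig import r, get_image, calibration gives the robot as it stands. The module is installed in compiled form; this text tells all that it offers.
- The arm moves only by the tool step_arm, never from a script. Its argument "steps" is one flat list of numbers, 6 for each row, row after row: the shift along the world's x, y, z each as a share of 0.1 m, from -1 to 1, then the turn, a rotation vector about the world's x, y, z each as a share of 2 pi rad, from -1 to 1. In form: [x, y, z, rx, ry, rz, x, y, z, rx, ry, rz, ...]. A call has 1 to 5 rows; each row is the pose to reach, as a shift and turn from the pose commanded when the call began, turning the shorter way round; what a row does not reach only later rows make up. A row lasts 1/8 s, in which the tool goes at most 62.5 mm and 10.7 degrees, less where a joint would pass 70% of its speed; a pose out of reach is approached as far as the arm can. A call with a number of a shift or a turn outside -1 to 1 is refused whole. A call with a gripper value outside its range is refused whole. "gripper" is the gripper command: -1 is fully open, 1 is shut, values between are in proportion, set as the call begins (left out, the last holds). The fingers move at their own pace and stop on an object; "grip_force" is the grip in N (left out, the last holds). Time passes only in rows, so rows that repeat a pose let the fingers close. It gives the time, the measured TCP pose, the force, the opening and the grip force at its end, in the units of the state.
- r.get_obs(): the state, without advancing time (a new reading comes with each control period).
- get_image(name): name is "side" or "top"; returns (picture, depth): 384x512x3 uint8, red, green, blue; 384x512 float32, m along the optical axis (not along the pixel's ray), 0 where there is no reading.
- calibration(name): a dict with "K" (3x3 intrinsics, pixels), "extrinsics" (4x4, takes a point from world to camera coordinates). Camera axes: x right, y up, looking along -z (the intrinsics and any distortion apply to the point x, -y, -z); pixel columns grow to the right and rows downward; lengths in m; the calibration is good to about 2 mm. A picture is of the moment at which its call begins. calibration takes no time and is no camera call.
- r.job_done(): hands the job in; it is judged then, once.
The state is a dict: "time_s": time; "joints": joint angles; "qd": joint speeds; "joint_efforts": joint torques, N m; "ee_pos": TCP position; "orientation": TCP orientation; "wrist_force": force on the tool from outside, world axes, zero at the start; "wrist_torque": the same for the moment, N m; "opening": finger opening in m; "grasp_force": force on a finger pad.
Only numpy, scipy, OpenCV 4.12 (cv2) and the standard library are available. Lean on these libraries where they do the work, as an engineer would, in place of code of your own. Each camera call takes 0.05 s, during which the arm holds its last target. There are 200 camera calls.

## Working session

There is one attempt and no reset: what is moved stays moved. The work goes in short steps, Python scripts to look and compute and a tool call to move; the robot and the scene stay as the last step left them, time stands still between calls to the robot, and variables do not carry over. Pictures are saved under pics/ and viewed, at most 10 in all, crops included, and the job is handed in when it is done.

Besides the shell and the picture viewer there is one more tool, called by a JSON object that holds its "api" and its "payload". step_arm: Moves the arm, as the interface text tells. Its arguments: {"type":"object","properties":{"steps":{"type":"array"},"gripper":{"type":"number"},"grip_force":{"type":"number"}},"required":["steps"]}

```bash
mkdir -p pics; cat > h.py <<'E'
import numpy as np, cv2
from rig import r, get_image, calibration
def shot(n):
    im,d=get_image(n); c=calibration(n); return im,d,np.array(c["K"]),np.array(c["extrinsics"])
def world(d,K,E):
    v,u=np.mgrid[:d.shape[0],:d.shape[1]]
    p=np.stack([(u-K[0,2])/K[0,0]*d,-(v-K[1,2])/K[1,1]*d,-d],-1)
    return (p-E[:3,3])@E[:3,:3]
def ray(u,v,z,K,E):
    R=E[:3,:3]; c=-R.T@E[:3,3]; q=R.T@np.array([(u-K[0,2])/K[0,0],-(v-K[1,2])/K[1,1],-1])
    return c+q*(z-c[2])/q[2]
def proj(P,K,E):
    q=np.atleast_2d(P)@E[:3,:3].T+E[:3,3]
    return np.stack([K[0,0]*q[:,0]/-q[:,2]+K[0,2],-K[1,1]*q[:,1]/-q[:,2]+K[1,2]],-1)
def save(n,im): cv2.imwrite("pics/"+n,im[:,:,::-1])
E
python3 - <<'E'
from h import *
for n in("top","side"):
    im,d,K,E=shot(n); save(n+"0.png",im); print(n,K.round(1).tolist(),(-E[:3,:3].T@E[:3,3]).round(3),calibration(n).keys())
print(r.get_obs())
E
```

```text
top [[369.0, 0.0, 249.2], [0.0, 369.0, 189.9], [0.0, 0.0, 1.0]] [ 0.336 -0.013  1.575] dict_keys(['K', 'extrinsics'])
side [[369.1, 0.0, 257.3], [0.0, 369.1, 186.9], [0.0, 0.0, 1.0]] [-0.206  0.717  1.061] dict_keys(['K', 'extrinsics'])
{'time_s': 0.1, 'joints': array([-1.43148003e+00,  5.28378159e-01,  1.43381296e+00, -1.51568926e-05,
        1.18143634e+00, -1.78528494e-01]), 'qd': array([ 0.00021429, -0.00046718, -0.0037539 , -0.00031395, -0.00102747,
        0.00053807]), 'joint_efforts': array([-2.46665440e-04, -4.43305743e+01, -1.78586107e+01, -1.79204094e-04,
        3.90337809e-03, -3.83554863e-06]), 'ee_pos': array([ 0.19524332, -0.59305696,  0.25241607]), 'orientation': array([ 9.87397425e-01,  1.58257040e-01,  1.29391061e-05, -1.01734589e-03]), 'wrist_force': array([0.0873354 , 0.5819917 , 0.20356555]), 'wrist_torque': array([ 0.01626193, -0.00164613, -0.03623266]), 'grasp_force': 0.0, 'opening': 0.08517708644810011}
```

View pics/top0.png

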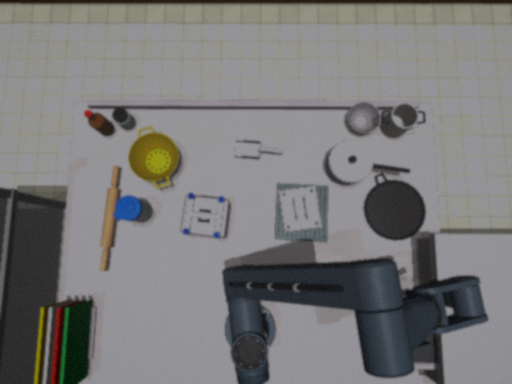

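View pics/side0.png

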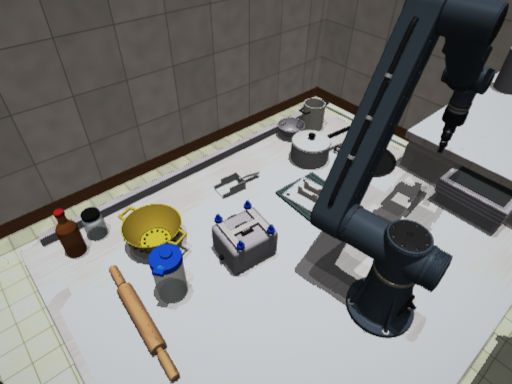

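The top view shows the scale with its blue studs near (192,196), (225,199), (186,231) and (218,236). The platter is on the mat near (300,210), with its ribs running roughly up the image. The side view shows the studs at about (219,219), (248,206), (240,246) and (270,231). The arm partly covers the platter there.

```bash
python3 - <<'E'
from h import *
from scipy.ndimage import label
def blobs(im,box):
    m=(im[...,2].astype(int)>90)&(im[...,2].astype(int)-im[...,0]>60)
    k=np.zeros_like(m);k[box[1]:box[3],box[0]:box[2]]=1;m&=k
    L,n=label(m);o=[]
    w=(im[...,2].astype(float)-im[...,0])
    for i in range(1,n+1):
        v,u=np.nonzero(L==i)
        if len(u)>3:o.append((np.average(u,weights=w[v,u]),np.average(v,weights=w[v,u]),len(u)))
    return np.array(o)
im,d,K,E=shot("top"); W=world(d,K,E)
b=blobs(im,(175,185,240,245)); print(b.round(2))
for u,v,_ in b:
    s=W[int(round(v))-2:int(round(v))+3,int(round(u))-2:int(round(u))+3]
    print("z range",s[...,2].min().round(3),s[...,2].max().round(3), ray(u,v,.165,K,E).round(4))
im2,d2,K2,E2=shot("side"); b2=blobs(im2,(205,195,285,255)); print(b2.round(2))
for u,v,_ in b2: print(ray(u,v,.165,K2,E2).round(4))
print("scale top z",W[205:225,198:215,2].round(3)[::5,::4])
print("plate z",W[190:232:3,285:318:3,2].round(3))
c=cv2.resize(im[170:255,170:345],None,fx=4.5,fy=4.5,interpolation=cv2.INTER_CUBIC);save("c1.png",c)
E
```

```text
[[190.81 195.5   18.  ]
 [220.96 199.19  19.  ]
 [185.76 231.36  18.  ]
 [216.12 234.69  20.  ]]
z range 0.13 0.165 [0.5245 0.2292 0.165 ]
z range 0.138 0.166 [0.511  0.1124 0.165 ]
z range 0.139 0.165 [0.3866 0.244  0.165 ]
z range 0.13 1.575 [0.375  0.1281 0.165 ]
[[247.17 201.4    5.  ]
 [247.09 205.13  24.  ]
 [217.8  218.17  34.  ]
 [270.65 229.09  36.  ]
 [240.16 245.03  36.  ]]
[0.5068 0.1218 0.165 ]
[0.4928 0.1339 0.165 ]
[0.5085 0.2478 0.165 ]
[0.359  0.1468 0.165 ]
[0.3719 0.2635 0.165 ]
scale top z [[0.119 0.115 0.124 0.118 0.118]
 [0.116 0.116 0.123 0.122 0.122]
 [0.131 0.134 0.141 0.132 0.135]
 [0.123 0.117 0.12  0.12  0.116]]
plate z [[0.02  0.017 0.012 0.011 0.018 0.012 0.011 0.011 0.017 0.013 0.015]
 [0.014 0.01  0.015 0.015 0.015 0.01  0.009 0.021 0.019 0.014 0.019]
 [0.015 0.01  0.013 0.013 0.003 0.017 0.013 0.021 0.016 0.011 0.014]
 [0.017 0.014 0.012 0.051 0.014 0.017 0.012 0.015 0.015 0.018 0.017]
 [0.009 0.016 0.018 0.05  0.013 0.017 0.016 0.011 0.015 0.011 0.013]
 [0.015 0.019 0.018 0.039 0.015 0.019 0.018 0.039 0.023 0.015 0.017]
 [0.017 0.01  0.02  0.015 0.019 0.011 0.018 0.042 0.022 0.016 0.017]
 [0.013 0.014 0.028 0.015 0.018 0.011 0.011 0.044 0.011 0.016 0.01 ]
 [0.017 0.016 0.013 0.017 0.045 0.01  0.019 0.038 0.02  0.013 0.015]
 [0.014 0.016 0.015 0.017 0.049 0.014 0.013 0.018 0.011 0.014 0.01 ]
 [0.017 0.014 0.013 0.018 0.021 0.009 0.02  0.022 0.019 0.012 0.01 ]
 [0.014 0.019 0.012 0.018 0.014 0.007 0.015 0.01  0.014 0.016 0.013]
 [0.015 0.011 0.016 0.012 0.02  0.018 0.014 0.011 0.016 0.015 0.02 ]
 [0.014 0.016 0.021 0.019 0.019 0.016 0.015 0.012 0.009 0.013 0.007]]
```

View pics/c1.png

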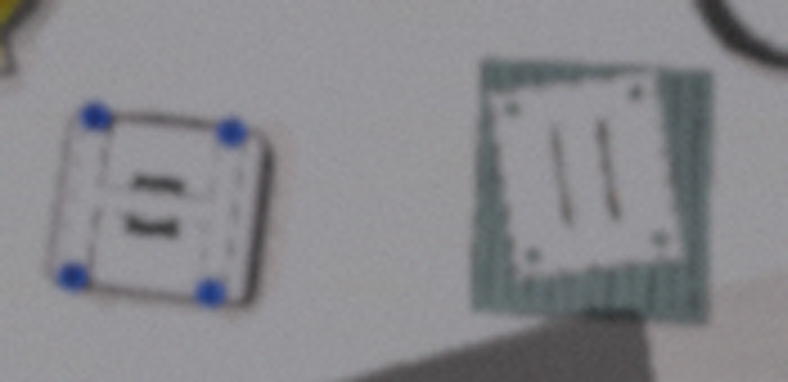

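```bash
cat >> h.py <<'E'
def tri(a,A,b,B):
    # a,b pixels; A,B=(K,E)
    L=[]
    for (u,v),(K,E) in((a,A),(b,B)):
        c=-E[:3,:3].T@E[:3,3]; q=E[:3,:3].T@np.array([(u-K[0,2])/K[0,0],-(v-K[1,2])/K[1,1],-1]); L.append((c,q/np.linalg.norm(q)))
    M=sum(np.eye(3)-np.outer(q,q) for c,q in L); y=sum((np.eye(3)-np.outer(q,q))@c for c,q in L)
    p=np.linalg.solve(M,y); gap=np.linalg.norm(np.cross(L[0][0]-p,L[0][1])); return p,gap
def rig2(local,pts):
    lc,pc=local.mean(0),pts.mean(0); a=local-lc;b=pts-pc
    th=np.arctan2((a[:,0]*b[:,1]-a[:,1]*b[:,0]).sum(),(a*b).sum())
    R=np.array([[np.cos(th),-np.sin(th)],[np.sin(th),np.cos(th)]]); t=pc-R@lc
    return t,th,(pts-(local@R.T+t))
E
python3 - <<'E'
from h import *
c1=calibration("top");c2=calibration("side");A=[np.array(c1[k]) for k in("K","extrinsics")];B=[np.array(c2[k]) for k in("K","extrinsics")]
T=[(190.81,195.5),(220.96,199.19),(185.76,231.36),(216.12,234.69)]
S=[(217.8,218.17),(247.1,204.6),(240.16,245.03),(270.65,229.09)]
P=[]
for a,b in zip(T,S):
    p,g=tri(a,A,b,B);P.append(p);print(p.round(4),round(g,4))
P=np.array(P)
loc=np.array([[.07,.06],[.07,-.06],[-.07,.06],[-.07,-.06]])
z=P[:,2].mean()
for zz in(z,.15,.155,.16):
  t,th,e=rig2(loc,np.array([ray(u,v,zz,*A)[:2] for u,v in T])); print("seat",zz.round(4) if 0 else zz,t.round(4),th,(e*1e3).round(1).tolist())
im=np.mean([shot("top")[0].astype(float).sum(2) for _ in range(4)],0)
H=[]
for x,y in((512,108),(636,93),(533,257),(660,240)):
    u0,v0=int(round(x/4.5+169.6)),int(round(y/4.5+169.6)); 
    s=im[v0-4:v0+5,u0-4:u0+5]; w=np.clip(np.median(s)-40-s,0,None); vv,uu=np.mgrid[v0-4:v0+5,u0-4:u0+5]
    H.append(((uu*w).sum()/w.sum(),(vv*w).sum()/w.sum()))
print(np.round(H,2))
t,th,e=rig2(loc,np.array([ray(u,v,.012,*A)[:2] for u,v in H])); print("plat",t.round(4),th,(e*1e3).round(1).tolist())
E
```

```text
[0.5283 0.2341 0.1394] 0.0006
[0.5146 0.1151 0.1391] 0.0005
[0.3883 0.2495 0.1385] 0.0009
[0.3755 0.1305 0.1391] 0.0003
seat 0.13902367952255001 [0.4514 0.182 ] -0.10939034577794128 [[0.4, -0.3], [-0.2, 0.0], [-0.8, -0.5], [0.5, 0.7]]
seat 0.15 [0.4505 0.1805] -0.10939034577794134 [[-0.1, -0.7], [-0.7, 0.6], [-0.3, -1.0], [1.1, 1.1]]
seat 0.155 [0.4501 0.1798] -0.10939034577794111 [[-0.4, -0.9], [-0.9, 0.8], [-0.0, -1.2], [1.4, 1.3]]
seat 0.16 [0.4497 0.1791] -0.10939034577794127 [[-0.7, -1.0], [-1.1, 1.0], [0.2, -1.5], [1.6, 1.5]]
[[280.98 193.39]
 [310.35 189.43]
 [286.95 228.79]
 [316.48 223.63]]
plat [ 0.4918 -0.2049] 0.16092536018209536 [[5.5, 4.3], [4.3, -2.8], [-6.6, 2.2], [-3.2, -3.8]]
```

```bash
python3 - <<'E'
from h import *
c1=calibration("top");A=[np.array(c1[k]) for k in("K","extrinsics")]
loc=np.array([[.07,.06],[.07,-.06],[-.07,.06],[-.07,-.06]])
im=np.mean([shot("top")[0].astype(float).sum(2) for _ in range(3)],0)
H=[]
for x,y in((512,108),(636,93),(533,257),(660,240)):
    c=np.array([x/4.5+169.6,y/4.5+169.6])
    for _ in range(4):
        vv,uu=np.mgrid[170:255,250:345]; k=np.hypot(uu-c[0],vv-c[1])<2.9
        s=im[170:255,250:345][k]; w=np.clip(np.percentile(s,80)-s,0,None); c=np.array([(uu[k]*w).sum(),(vv[k]*w).sum()])/w.sum()
    H.append(c)
print(np.round(H,2))
t,th,e=rig2(loc,np.array([ray(u,v,.013,*A)[:2] for u,v in H])); print("plat",t.round(4),th,(e*1e3).round(1).tolist())
print(r.tips_ahead); o=r.get_obs();print(o["ee_pos"])
E
```

```text
[[283.32 193.61]
 [310.97 190.13]
 [287.96 226.53]
 [316.36 222.86]]
plat [ 0.4939 -0.2089] 0.1376689813026526 [[0.8, -0.2], [0.2, 0.6], [-0.4, 0.2], [-0.5, -0.6]]
0.022
[ 0.1953386  -0.59366385  0.25332392]
```

{"api": "step_arm", "payload": {"steps": [0.75,0.96,0,0,0,-0.0287,0.75,0.96,0,0,0,-0.0287,0.75,0.96,0,0,0,-0.0287], "gripper": -1}}

```text
time_s: 0.92
ee_pos: [0.2723, -0.4937, 0.2533]
orientation: [0.997, 0.071, 0.0, -0.002]
wrist_force: [0.2, -0.0, 0.4]
opening: 0.0857
grasp_force: 0.0
```

{"api": "step_arm", "payload": {"steps": [0.75,0.96,0,0,0,0,0.75,0.96,0,0,0,0,0.75,0.96,0,0,0,0]}}

```text
time_s: 1.3
ee_pos: [0.3468, -0.399, 0.2534]
orientation: [0.997, 0.071, -0.0, -0.001]
wrist_force: [-0.1, -0.4, 0.4]
opening: 0.0857
grasp_force: 0.0
```

{"api": "step_arm", "payload": {"steps": [0.75,0.96,0,0,0,0,0.75,0.96,0,0,0,0,0.75,0.96,0,0,0,0]}}

```text
time_s: 1.68
ee_pos: [0.4218, -0.3043, 0.2535]
orientation: [0.997, 0.071, 0.0, 0.0]
wrist_force: [-0.1, -0.5, 0.3]
opening: 0.0854
grasp_force: 0.0
```

{"api": "step_arm", "payload": {"steps": [0.74,0.97,-0.6,0,0,0,0.74,0.97,-0.6,0,0,0,0.74,0.97,-0.6,0,0,0,0.74,0.97,-0.6,0,0,0]}}

```text
time_s: 2.17
ee_pos: [0.4944, -0.2102, 0.1931]
orientation: [0.998, 0.069, -0.0, 0.0]
wrist_force: [0.2, -1.1, 1.0]
opening: 0.0851
grasp_force: 0.0
```

```bash
python3 - <<'E'
from h import *
o=r.get_obs();q=o["orientation"];print(o["time_s"],o["ee_pos"].round(4),q.round(4),2*np.arctan2(q[1],q[0]),o["wrist_force"],o["opening"])
im,d,K,E=shot("side"); P=proj([[.494,-.209,.03]],K,E)[0];print(P)
u,v=P.astype(int); a=cv2.resize(im[v-65:v+65,u-65:u+65],None,fx=3,fy=3,interpolation=cv2.INTER_CUBIC)
im,d,K,E=shot("top");u,v=proj([[.494,-.209,.03]],K,E)[0].astype(int);b=cv2.resize(im[v-65:v+65,u-65:u+65],None,fx=3,fy=3,interpolation=cv2.INTER_CUBIC)
save("g1.png",np.hstack([a,b]))
E
```

```text
2.175 [ 0.4944 -0.2102  0.1931] [ 9.976e-01  6.880e-02 -2.000e-04  5.000e-04] 0.1376634244348229 [ 0.19191068 -1.06938751  1.03846385] 0.08512876445001238
[310.09233209 190.66972598]
```

View pics/g1.png

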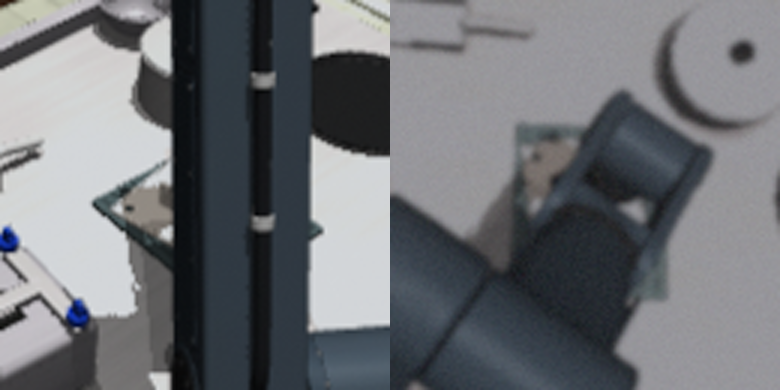

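The wrist hides the platter in both views. The side crop (left) shows only its left corner, around (130,205), still undisturbed. I'll descend on the measured pose.

{"api": "step_arm", "payload": {"steps": [0,0.012,-0.5,0,0,0,0,0.012,-1,0,0,0,0,0.012,-1,0,0,0]}}

```text
time_s: 2.65
ee_pos: [0.4918, -0.208, 0.091]
orientation: [0.998, 0.068, -0.003, -0.002]
wrist_force: [-0.7, -0.5, 0.4]
opening: 0.0851
grasp_force: 0.0
```

{"api": "step_arm", "payload": {"steps": [0,0,-0.3,0,0,0,0,0,-0.53,0,0,0,0,0,-0.53,0,0,0]}}

```text
time_s: 3.02
ee_pos: [0.4946, -0.2088, 0.0414]
orientation: [0.998, 0.068, 0.0, 0.0]
wrist_force: [0.5, 0.6, -0.8]
opening: 0.0856
grasp_force: 0.0
```

{"api": "step_arm", "payload": {"steps": [0,0,0,0,0,0,0,0,0,0,0,0,0,0,0,0,0,0,0,0,0,0,0,0], "gripper": 1, "grip_force": 60}}

```text
time_s: 3.52
ee_pos: [0.495, -0.2079, 0.0423]
orientation: [0.998, 0.069, 0.001, 0.001]
wrist_force: [-0.6, -0.2, 8.1]
opening: 0.0488
grasp_force: 64.6
```

{"api": "step_arm", "payload": {"steps": [0,0,0.3,0,0,0,0,0,0.6,0,0,0,0,0,1,0,0,0]}}

```text
time_s: 3.9
ee_pos: [0.4935, -0.2069, 0.1411]
orientation: [0.998, 0.069, -0.001, -0.001]
wrist_force: [0.3, -0.8, -2.9]
opening: 0.0486
grasp_force: 63.7
```

{"api": "step_arm", "payload": {"steps": [0,0.5,0.5,0,0,0,0,0.9,1,0,0,-0.01,0,1,1,0,0,-0.01]}}

```text
time_s: 4.28
ee_pos: [0.4952, -0.1061, 0.2437]
orientation: [0.999, 0.039, 0.003, 0.001]
wrist_force: [0.9, -0.7, -3.0]
opening: 0.0484
grasp_force: 64.0
```

{"api": "step_arm", "payload": {"steps": [-0.1,0.4,0,0,0,-0.008,-0.2,0.9,0,0,0,-0.015,-0.2,1,0,0,0,-0.015]}}

```text
time_s: 4.65
ee_pos: [0.4715, -0.005, 0.2389]
orientation: [1.0, -0.008, -0.002, -0.001]
wrist_force: [0.4, -0.3, -2.6]
opening: 0.0484
grasp_force: 64.0
```

{"api": "step_arm", "payload": {"steps": [-0.1,0.4,0,0,0,-0.008,-0.2,0.9,0,0,0,-0.0143,-0.2,1,0,0,0,-0.0143,-0.2,1,0,0,0,-0.0143]}}

```text
time_s: 5.15
ee_pos: [0.4547, 0.0923, 0.2398]
orientation: [0.999, -0.054, -0.0, 0.0]
wrist_force: [0.7, -0.5, -2.6]
opening: 0.0484
grasp_force: 64.1
```

```bash
python3 - <<'E'
from h import *
o=r.get_obs();q=o["orientation"];print(o["time_s"],o["ee_pos"].round(4),q.round(4),2*np.arctan2(q[1],q[0]),o["wrist_force"].round(2),o["wrist_torque"].round(3),o["opening"],o["grasp_force"])
im,d,K,E=shot("side"); u,v=proj([o["ee_pos"]],K,E)[0].astype(int);print(u,v)
im2,d,K,E=shot("top");u2,v2=proj([o["ee_pos"]],K,E)[0].astype(int);print(u2,v2)
f=lambda i,u,v:cv2.resize(i[v-65:v+65,u-65:u+65],None,fx=3,fy=3,interpolation=cv2.INTER_CUBIC)
save("g2.png",np.hstack([f(im,u,v),f(im2,u2,v2)]))
E
```

```text
5.15 [0.4547 0.0923 0.2398] [ 9.986e-01 -5.360e-02 -0.000e+00  4.000e-04] -0.10734902101877772 [ 0.68 -0.51 -2.57] [-0.005  0.006  0.048] 0.04844187584480376 64.0978467464447
264 189
224 212
```

View pics/g2.png

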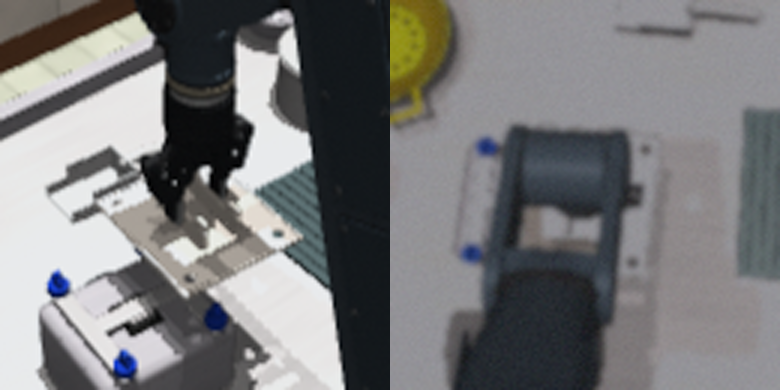

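The platter is held level. The side crop shows holes at about (190,278) and (278,233), and the top crop at about (646,149) and (634,262). I'll refine the grasp offset from these.

```bash
python3 - <<'E'
from h import *
o=r.get_obs();p=o["ee_pos"];q=o["orientation"];th=2*np.arctan2(q[1],q[0])
def cen(im,c):
    c=np.array(c,float);vv,uu=np.mgrid[:384,:512]
    for _ in range(4):
        k=np.hypot(uu-c[0],vv-c[1])<3.2; s=im[k]; w=np.clip(np.percentile(s,75)-s,0,None); c=np.array([(uu[k]*w).sum(),(vv[k]*w).sum()])/w.sum()
    return c
def av(n):
    L=[shot(n) for _ in range(3)]; return np.mean([l[0].astype(float).sum(2) for l in L],0),L[0][2],L[0][3]
T,K,E=av("top");S,K2,E2=av("side")
R=np.array([[np.cos(th),-np.sin(th)],[np.sin(th),np.cos(th)]])
h1,h3=cen(T,(244,196.4)),cen(T,(240,234)); s3,s2=cen(S,(291.5,201.5)),cen(S,(262,216.5))
print(h1,h3,s3,s2)
P,g=tri(h3,(K,E),s3,(K2,E2));print("h3 tri",P.round(4),g)
for z in(.2095,.2115):
    for n,c,l,k in(("h1",h1,(.07,-.06),(K,E)),("h3",h3,(-.07,-.06),(K,E)),("s3",s3,(-.07,-.06),(K2,E2)),("s2",s2,(-.07,.06),(K2,E2))):
        w=ray(*c,z,*k)[:2]; print(z,n,((R.T@(w-p[:2])-l)*1e3).round(1))
E
```

```text
[243.8939206  196.31172457] [239.33160852 234.08633944] [291.43670743 201.2890625 ] [261.36253019 216.32305406]
h3 tri [0.3768 0.0383 0.209 ] 7.498445807521333e-05
0.2095 h1 [-1.  -1.2]
0.2095 h3 [-2.  -1.4]
0.2095 s3 [-2.2 -0.9]
0.2095 s2 [-2.4  2. ]
0.2115 h1 [-1.2 -1.3]
0.2115 h3 [-2.  -1.5]
0.2115 s3 [-3.8  0.5]
0.2115 s2 [-3.9  3.1]
```

{"api": "step_arm", "payload": {"steps": [0,0.4,0,0,0,0,-0.016,0.8,0,0,0,0,-0.016,0.906,0,0,0,-0.0003,-0.016,0.906,-0.3,0,0,-0.0003,-0.016,0.906,-0.3,0,0,-0.0003]}}

```text
time_s: 6.18
ee_pos: [0.4511, 0.1825, 0.2088]
orientation: [0.998, -0.056, -0.003, 0.001]
wrist_force: [0.4, -1.2, -3.1]
opening: 0.0486
grasp_force: 64.1
```

```bash
python3 - <<'E'
from h import *
o=r.get_obs();q=o["orientation"];print(o["time_s"],o["ee_pos"].round(4),q.round(4),2*np.arctan2(q[1],q[0]),o["wrist_force"].round(2))
im,d,K,E=shot("side"); u,v=proj([[.45,.18,.16]],K,E)[0].astype(int);print(u,v)
im2,d,K,E=shot("top");u2,v2=proj([[.45,.18,.16]],K,E)[0].astype(int);print(u2,v2)
f=lambda i,u,v:cv2.resize(i[v-45:v+45,u-45:u+45],None,fx=4.4,fy=4.4,interpolation=cv2.INTER_CUBIC)
save("g3.png",np.hstack([f(im,u,v),f(im2,u2,v2)]))
E
```

```text
6.175 [0.4511 0.1825 0.2088] [ 9.984e-01 -5.570e-02 -2.700e-03  8.000e-04] -0.11137640063115692 [ 0.41 -1.23 -3.08]
244 219
203 214
```

View pics/g3.png

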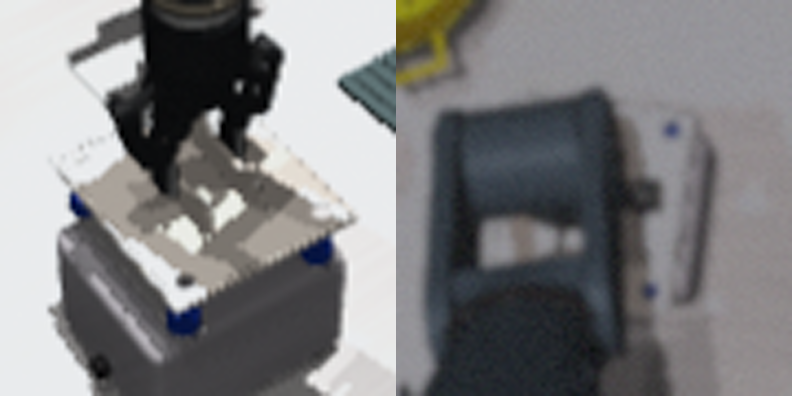

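The side crop shows the platter level above the studs. In the top crop blue shows through two holes, at (671,130) and (651,291), so it is roughly aligned. I'll go down slowly.

{"api": "step_arm", "payload": {"steps": [0,0,-0.1,0,0,0,0,0,-0.18,0,0,0,0,0,-0.2,0,0,0,0,0,-0.2,0,0,0]}}

```text
time_s: 6.78
ee_pos: [0.4527, 0.1831, 0.1901]
orientation: [0.998, -0.056, -0.0, 0.0]
wrist_force: [0.1, -0.2, -2.7]
opening: 0.0488
grasp_force: 64.3
```

```bash
cat > a.py <<'E'
from h import *
import sys
o=r.get_obs();p=o["ee_pos"];q=o["orientation"];th=2*np.arctan2(q[1],q[0]);print(o["time_s"],p.round(4),q.round(4),th,o["wrist_force"].round(2),o["wrist_torque"].round(3))
L=[shot("top") for _ in range(3)];im=np.mean([l[0].astype(float) for l in L],0);K,E=L[0][2:]
R=np.array([[np.cos(th),-np.sin(th)],[np.sin(th),np.cos(th)]])
for l in((.07,-.06),(-.07,-.06)):
    P=np.r_[p[:2]+R@(np.array(l)+[-.0016,-.0011]),p[2]-.0303]; c=proj([P],K,E)[0]
    vv,uu=np.mgrid[:384,:512];k=np.hypot(uu-c[0],vv-c[1])<5
    w=np.clip(im[...,2]-im[...,0]-15,0,None)*k; b=np.array([(uu*w).sum(),(vv*w).sum()])/max(w.sum(),1)
    g=im.sum(2);s=np.clip(np.percentile(g[k],60)-g,0,None)*k; hc=np.array([(uu*s).sum(),(vv*s).sum()])/s.sum()
    print("hole pred",c.round(2),"dark",hc.round(2),"blue",b.round(2),w.sum().round())
S=shot("side")[0];u,v=proj([[.45,.18,.16]],*shot("side")[2:])[0].astype(int)
f=lambda i,u,v:cv2.resize(np.uint8(i[v-45:v+45,u-45:u+45]),None,fx=4.4,fy=4.4,interpolation=cv2.INTER_CUBIC)
save(sys.argv[1],np.hstack([f(S,u,v),f(im,203,214)]))
E
python3 a.py g4.png
```

```text
6.775 [0.4527 0.1831 0.1901] [ 9.984e-01 -5.570e-02 -2.000e-04  0.000e+00] -0.11144678817714052 [ 0.09 -0.2  -2.72] [-0.003  0.02  -0.02 ]
hole pred [220.49 198.61] dark [220.71 198.29] blue [220.47 198.45] 134.0
hole pred [215.67 234.81] dark [213.89 235.02] blue [215.82 234.65] 38.0
```

Both visible holes line up with the blue studs to within 0.2 px. I'll continue down in small steps and watch the force.

{"api": "step_arm", "payload": {"steps": [0,0,-0.05,0,0,0,0,0,-0.08,0,0,0,0,0,-0.08,0,0,0]}}

```text
time_s: 7.4
ee_pos: [0.4532, 0.1832, 0.1824]
orientation: [0.998, -0.056, 0.0, -0.0]
wrist_force: [0.6, -0.0, -0.3]
opening: 0.0487
grasp_force: 64.7
```

{"api": "step_arm", "payload": {"steps": [0,0,-0.03,0,0,0,0,0,-0.04,0,0,0,0,0,-0.04,0,0,0]}}

```text
time_s: 7.78
ee_pos: [0.4533, 0.1832, 0.1789]
orientation: [0.998, -0.056, 0.001, -0.0]
wrist_force: [0.3, -0.2, 4.8]
opening: 0.0487
grasp_force: 65.2
```

```bash
python3 a.py g4.png
```

```text
7.775 [0.4533 0.1832 0.1789] [ 9.985e-01 -5.560e-02  8.000e-04 -2.000e-04] -0.11133527847053241 [ 0.28 -0.2   4.83] [-0.044  0.004  0.025]
hole pred [220.7  198.82] dark [221.17 198.67] blue [220.67 198.72] 109.0
hole pred [215.93 234.73] dark [214.12 234.58] blue [216.54 234.87] 50.0
```

View pics/g4.png

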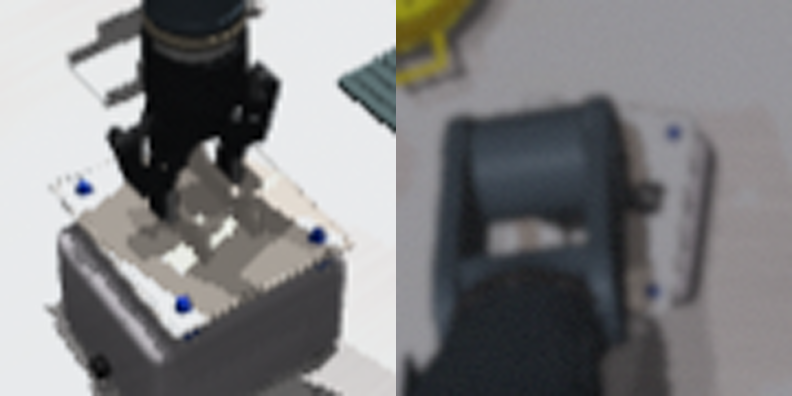

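Blue tips show through the holes in the side crop at (83,187), (317,236) and (183,303), so the plate is level and resting on the wings. I'll press on in small steps.

{"api": "step_arm", "payload": {"steps": [0,0,-0.01,0,0,0,0,0,-0.02,0,0,0,0,0,-0.02,0,0,0]}}

```text
time_s: 8.4
ee_pos: [0.4534, 0.1832, 0.1772]
orientation: [0.998, -0.056, 0.001, -0.0]
wrist_force: [-0.9, -0.3, 7.0]
opening: 0.0487
grasp_force: 65.5
```

{"api": "step_arm", "payload": {"steps": [0,0,-0.005,0,0,0,0,0,-0.01,0,0,0,0,0,-0.01,0,0,0]}}

```text
time_s: 8.78
ee_pos: [0.4534, 0.1832, 0.1764]
orientation: [0.998, -0.056, 0.001, -0.0]
wrist_force: [-0.9, -0.5, 9.1]
opening: 0.0482
grasp_force: 65.7
```

{"api": "step_arm", "payload": {"steps": [0,0,-0.005,0,0,0,0,0,-0.01,0,0,0,0,0,-0.01,0,0,0]}}

```text
time_s: 9.15
ee_pos: [0.4534, 0.1833, 0.1756]
orientation: [0.998, -0.056, 0.001, -0.0]
wrist_force: [-1.2, -0.2, 10.9]
opening: 0.0487
grasp_force: 65.9
```

```bash
python3 - <<'E'
from rig import r
o=r.get_obs();print(o["ee_pos"].round(4),o["orientation"].round(4),o["wrist_force"].round(2),o["wrist_torque"].round(3))
E
```

```text
[0.4534 0.1833 0.1756] [ 9.985e-01 -5.560e-02  1.100e-03 -2.000e-04] [-1.22 -0.19 10.86] [-0.04   0.182 -0.027]
```

{"api": "step_arm", "payload": {"steps": [-0.005,0,0,0,0.0005,0,-0.005,0,0,0,0.0005,0]}}

```text
time_s: 9.4
ee_pos: [0.4534, 0.1833, 0.1757]
orientation: [0.998, -0.056, 0.0, -0.0]
wrist_force: [-0.2, -0.1, 9.9]
opening: 0.0486
grasp_force: 65.8
```

```bash
cat > s.py <<'E'
from rig import r
o=r.get_obs();print(o["ee_pos"].round(4),o["orientation"].round(4),o["wrist_force"].round(2),o["wrist_torque"].round(3))
E
python3 s.py
```

```text
[0.4534 0.1833 0.1757] [ 9.985e-01 -5.560e-02  1.000e-04 -2.000e-04] [-0.23 -0.08  9.9 ] [-0.044  0.053  0.013]
```

Balanced now. I'll keep pressing.

{"api": "step_arm", "payload": {"steps": [0,0,-0.005,0,0,0,0,0,-0.01,0,0,0,0,0,-0.01,0,0,0]}}

```text
time_s: 9.78
ee_pos: [0.4534, 0.1833, 0.1749]
orientation: [0.998, -0.056, 0.0, -0.0]
wrist_force: [-0.7, -0.5, 11.6]
opening: 0.0483
grasp_force: 66.0
```

```bash
python3 s.py
```

```text
[0.4534 0.1833 0.1749] [ 9.985e-01 -5.560e-02  2.000e-04 -2.000e-04] [-0.74 -0.51 11.59] [-0.133  0.147  0.003]
```

{"api": "step_arm", "payload": {"steps": [0,0,-0.003,-0.0004,0.0004,0,0,0,-0.006,-0.0004,0.0004,0]}}

```text
time_s: 10.02
ee_pos: [0.4535, 0.1834, 0.1744]
orientation: [0.998, -0.056, -0.001, 0.001]
wrist_force: [-0.1, -0.6, 11.9]
opening: 0.0487
grasp_force: 66.1
```

```bash
python3 s.py
```

```text
[0.4535 0.1834 0.1744] [ 9.985e-01 -5.560e-02 -9.000e-04  1.000e-03] [-0.11 -0.6  11.9 ] [-0.096  0.206 -0.057]
```

{"api": "step_arm", "payload": {"steps": [0,0,-0.005,0.0002,-0.0002,0,0,0,-0.008,0.0002,-0.0002,0]}}

```text
time_s: 10.28
ee_pos: [0.4532, 0.1833, 0.173]
orientation: [0.998, -0.056, -0.001, 0.0]
wrist_force: [0.1, -0.4, 6.3]
opening: 0.0492
grasp_force: 65.3
```

```bash
python3 s.py
```

```text
[0.4532 0.1833 0.173 ] [ 9.984e-01 -5.570e-02 -6.000e-04  4.000e-04] [ 0.07 -0.39  6.27] [-0.035 -0.105  0.014]
```

The force dropped, so some studs have clicked. I'll keep pressing gently to finish.

{"api": "step_arm", "payload": {"steps": [0,0,-0.006,0,0,0,0,0,-0.01,0,0,0,0,0,-0.01,0,0,0]}}

```text
time_s: 10.65
ee_pos: [0.4533, 0.1833, 0.1718]
orientation: [0.998, -0.056, -0.001, 0.0]
wrist_force: [0.4, 0.5, 7.9]
opening: 0.0492
grasp_force: 65.6
```

```bash
python3 s.py
```

```text
[0.4533 0.1833 0.1718] [ 9.984e-01 -5.570e-02 -7.000e-04  4.000e-04] [0.4  0.47 7.94] [-0.032 -0.108 -0.008]
```

{"api": "step_arm", "payload": {"steps": [0,0,-0.006,0,0,0,0,0,-0.012,0,0,0,0,0,-0.012,0,0,0]}}

```text
time_s: 11.02
ee_pos: [0.4533, 0.1833, 0.1709]
orientation: [0.998, -0.056, -0.001, 0.0]
wrist_force: [-1.2, 0.4, 10.5]
opening: 0.0485
grasp_force: 65.9
```

```bash
python3 s.py
```

```text
[0.4533 0.1833 0.1709] [ 9.984e-01 -5.570e-02 -7.000e-04  4.000e-04] [-1.24  0.42 10.53] [-0.05   0.037 -0.041]
```

{"api": "step_arm", "payload": {"steps": [0,0,-0.005,0,0,0,0,0,-0.01,0,0,0,0,0,-0.01,0,0,0]}}

```text
time_s: 11.4
ee_pos: [0.4533, 0.1833, 0.1702]
orientation: [0.998, -0.056, -0.001, 0.0]
wrist_force: [-1.5, 0.2, 12.1]
opening: 0.0493
grasp_force: 66.0
```

```bash
python3 s.py; python3 a.py g5.png
```

```text
[0.4533 0.1833 0.1702] [ 9.984e-01 -5.570e-02 -6.000e-04  4.000e-04] [-1.55  0.17 12.1 ] [-0.165  0.085  0.022]
11.4 [0.4533 0.1833 0.1702] [ 9.984e-01 -5.570e-02 -6.000e-04  4.000e-04] -0.11139483966541353 [-1.55  0.17 12.1 ] [-0.165  0.085  0.022]
hole pred [220.87 199.1 ] dark [221.27 198.74] blue [220.65 198.72] 178.0
hole pred [216.12 234.8 ] dark [214.49 234.62] blue [216.31 234.84] 80.0
```

View pics/g5.png

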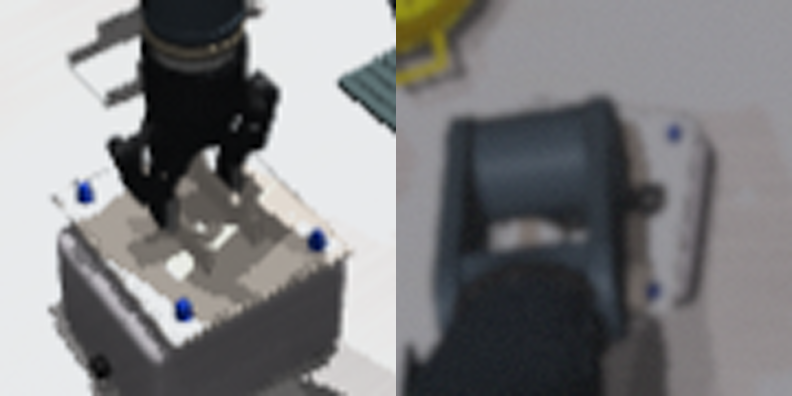

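All the visible heads, (83,192), (317,240) and (183,308), now stand clear above a flush plate. Load against sink also matches the bare 2.5 N/mm spring, so it is seated. I'll unload and check retention with a light pull.

{"api": "step_arm", "payload": {"steps": [0,0,0.02,0,0,0,0,0,0.045,0,0,0,0,0,0.06,0,0,0,0,0,0.06,0,0,0]}}

```text
time_s: 12.15
ee_pos: [0.453, 0.1833, 0.1748]
orientation: [0.998, -0.056, -0.001, 0.0]
wrist_force: [3.4, 0.9, 0.9]
opening: 0.0487
grasp_force: 64.7
```

```bash
python3 s.py
```

```text
[0.453  0.1833 0.1748] [ 9.984e-01 -5.570e-02 -1.200e-03  5.000e-04] [3.4  0.89 0.87] [ 0.186 -0.584  0.03 ]
```

{"api": "step_arm", "payload": {"steps": [0,0,0,0.0001,-0.0004,0,0,0,0,0.0001,-0.0004,0]}}

```text
time_s: 12.4
ee_pos: [0.4524, 0.1831, 0.1746]
orientation: [0.998, -0.056, -0.001, 0.0]
wrist_force: [2.4, 0.8, 0.9]
opening: 0.0487
grasp_force: 64.8
```

```bash
python3 s.py
```

```text
[0.4524 0.1831 0.1746] [ 9.985e-01 -5.560e-02 -8.000e-04  4.000e-04] [2.43 0.82 0.92] [ 0.027 -0.518  0.013]
```

{"api": "step_arm", "payload": {"steps": [0,0,0,0,0,0,0,0,0,0,0,0,0,0,0,0,0,0,0,0,0,0,0,0], "gripper": -1}}

```text
time_s: 12.9
ee_pos: [0.4519, 0.1831, 0.1746]
orientation: [0.998, -0.056, -0.001, 0.0]
wrist_force: [-0.7, 0.4, 0.6]
opening: 0.0855
grasp_force: 0.0
```

{"api": "step_arm", "payload": {"steps": [0,0,0.2,0,0,0,0,0,0.6,0,0,0,0,0,1,0,0,0]}}

```text
time_s: 13.28
ee_pos: [0.4518, 0.183, 0.2755]
orientation: [0.998, -0.056, -0.002, 0.0]
wrist_force: [1.6, 0.3, -0.1]
opening: 0.0851
grasp_force: 0.0
```

{"api": "step_arm", "payload": {"steps": [0.1,-0.6,0.3,0,0,0,0.2,-1,0.3,0,0,0,0.2,-1,0.3,0,0,0]}}

```text
time_s: 13.65
ee_pos: [0.4732, 0.0807, 0.3053]
orientation: [0.998, -0.058, -0.0, 0.001]
wrist_force: [-0.4, -0.0, 0.0]
opening: 0.0852
grasp_force: 0.0
```

{"api": "step_arm", "payload": {"steps": [0,-0.6,0,0,0,0,0,-1,0,0,0,0,0,-1,0,0,0,0]}}

```text
time_s: 14.02
ee_pos: [0.472, -0.0181, 0.3043]
orientation: [0.998, -0.057, -0.001, 0.0]
wrist_force: [0.3, 0.6, -1.5]
opening: 0.0857
grasp_force: 0.0
```

```bash
python3 s.py; python3 - <<'E'
from h import *
ims=[];W=[]
for n in("side","top"):
    im,d,K,E=shot(n);u,v=proj([[.45,.18,.15]],K,E)[0].astype(int)
    ims.append(cv2.resize(im[v-45:v+45,u-45:u+45],None,fx=4.4,fy=4.4,interpolation=cv2.INTER_CUBIC))
save("g6.png",np.hstack(ims))
# plate plane from averaged depth
d=np.median([shot("top")[1] for _ in range(5)],0);K,E=shot("top")[2:];w=world(d,K,E)
c,s=np.cos(-.109),np.sin(-.109);dx,dy=w[...,0]-.4514,w[...,1]-.182;lx,ly=c*dx+s*dy,-s*dx+c*dy
k=(abs(lx)<.085)&(abs(ly)<.074)&((abs(lx)<.055)|(abs(ly)<.045))&((abs(lx)>.055)|(abs(ly)>.035))&(d>0)
A=np.c_[lx[k],ly[k],np.ones(k.sum())];print(k.sum(),np.linalg.lstsq(A,w[k][:,2],rcond=None)[0],np.std(w[k][:,2]))
E
```

```text
[ 0.472  -0.0181  0.3043] [ 9.984e-01 -5.740e-02 -1.400e-03  2.000e-04] [ 0.31  0.59 -1.53] [ 0.007  0.019 -0.062]
924 [-4.70416152e-04  1.78838017e-05  1.47505205e-01] 0.001582995422522756
```

View pics/g6.png

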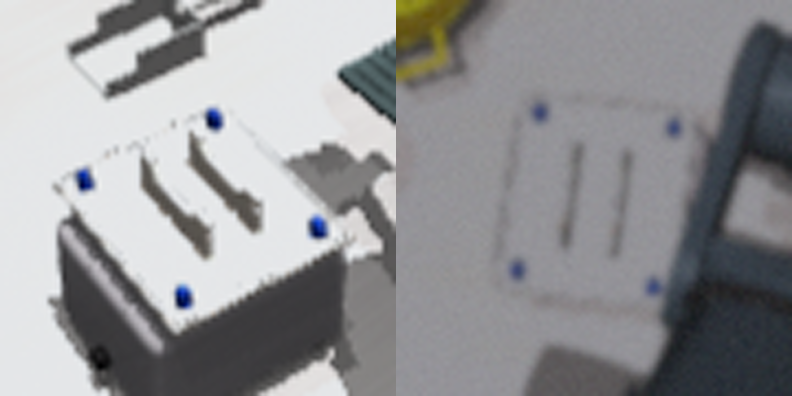

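All four heads stand through the plate, at (84,180), (214,119), (317,227) and (183,297) in the side crop. The fitted plate plane is level to within 0.1 mm and the gripper is clear.

```bash
python3 -c "
from rig import r
print(r.job_done())"
```

```text
the job is handed in; nothing more can be done
None
```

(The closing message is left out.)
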